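Start the glue-drying timer against the bench batten

TASK

Turn the drying turntable by its pegs or rim until the glued L-shaped frame corner stands squarely in front of the air nozzle, without touching the corner itself. Then start the loose bench timer: slide it so that its plain end rests flat against the fixed batten and, braced there, press its end plunger fully in, gently, and hold it in for at least a full second before letting it come out. Leave the timer against the batten, the corner at the nozzle, and everything else on the table where it stands.

Things in the scene. Friction and masses are not known exactly. Their poses are not given: they have to be found in the camera images.
- turntable (a joint): the plywood turntable's angle (rad), seen from above positive anticlockwise, free both ways to about 3.3 with a stiff pivot (stays where it is left; 1 to 1.5 N at a peg turns it). 0: the frame corner stands exactly in front of the nozzle. At angle a the frame corner lies in the direction a (anticlockwise) from the nozzle's direction, about the turntable's centre
- turntable_center (a point): middle of the turntable's upper face, 32 mm above the table; its axes turn with the disc, x pointing from the centre to the frame corner. The disc has radius 120 mm, is 18 mm thick, wooden. A cotton-reel-like spool (42 mm tall) and a round drawer knob (37 mm tall) are fixed 50 mm from the centre at +120 and -120 degrees
- peg (a point): half-way up (52 mm above the table) one of the turntable's four upright dowel pegs, 12 mm thick, 40 mm tall above the disc, near the rim 108 mm from the centre: this one at +135 degrees from the turntable's x axis, its like at 45, 225 and 315 degrees. Push these (or the rim) to turn it
- corner (a point): the freshly glued frame corner, an L of two flat wooden pieces 36 mm wide: one upright, 52 mm tall, 12 mm thick, 64 mm from the turntable's centre, and one 30 mm long lying 12 mm thick towards the centre; fixed on the turntable. Point: middle of the upright, 26 mm above the disc; x points outward
- nozzle_mouth (a point): mouth of the drying-air nozzle, a steel tube 20 mm thick on an aluminium block 75 mm high, fixed to the table beside the turntable, 136 mm from its centre and 58 mm above the table; its -x axis points at the turntable's centre. The block reaches 200 mm from the centre
- stop_face (a point): centre of the near face of the fixed wooden batten (220 mm long along y, 36 mm deep, 28 mm high, screwed to the table); point is 14 mm above the table, x points into the batten, square to the face
- timer_center (a point): centre of the loose bench timer, a grey plastic slab 105 mm long (x), 96 mm wide (y), 34 mm high with a round dial on top, about 0.35 kg, 17 mm above the table it lies on; x points from its plunger end to its plain end, z up. Too wide to be gripped: it is pushed
- timer_heel (a point): centre of the timer's plain end face, opposite the plunger, 17 mm above the table; this face goes against the batten
- plunger_cap (a point): outer face of the timer's steel plunger cap (22 mm across, 10 mm thick), on the middle of its short end, 17 mm above the table, sticking out 16 mm from the end face; x points into the timer, the way it is pressed
- plunger (a joint): how far the plunger is pressed in (m): 0 out, 0.007 fully in. Sprung: 3 N starts it, about 10 N holds it fully in; it comes back out when let go. The unbraced timer slides away at about 2 to 5 N
- screwdriver: screwdriver lying on the table, leave alone
- tape: roll of paper tape lying flat, 84 mm across, 24 mm high, leave alone
- sander: cork sanding block 100 x 60 x 35 mm, leave alone
- filler: tin of filler, 80 mm across, 100 mm tall, leave alone
- jar: glass jar, 66 mm across, 90 mm tall, leave alone
- hammer: hammer lying on the table, leave alone
- mug: white mug, 90 mm tall, leave alone

How it is judged:
On the way, in this order (a step that is already met when the one before it is completed fails the run):
1. the frame corner stands in front of the nozzle (within about 9 degrees), the turntable at rest (value of joint turntable between -0.16 and 0.16 rad and velocity of joint turntable between -0.05 and 0.05 rad/s), for 0.3 s.
2. with the timer's plain end flat against the batten, its plunger is held in (over 5.5 of 7 mm) for a second (value of joint plunger above 0.0055 m and contact force between stop and timer above 2 N and x of timer_heel in the frame of stop_face between -0.006 and 0.006 m and y of timer_heel in the frame of stop_face between -0.09 and 0.09 m and angle between the x axis of timer_heel and the x axis of stop_face, either way round below 0.1 rad and angle between timer_center's own z axis and vertical below 0.05 rad), for 1 s.
At the end, for the whole second after the job is handed in: the frame corner is within 0.16 rad of the nozzle's direction; the timer lies flat and at rest, its plain end within 6 mm of the batten's face, square to it within 0.1 rad and within 90 mm of the batten's middle; its plunger is out again (under 1.5 mm) (value of joint turntable between -0.16 and 0.16 rad and value of joint plunger below 0.0015 m and linear speed of timer below 0.02 m/s and x of timer_heel in the frame of stop_face between -0.006 and 0.006 m and y of timer_heel in the frame of stop_face between -0.09 and 0.09 m and angle between the x axis of timer_heel and the x axis of stop_face, either way round below 0.1 rad and angle between timer_center's own z axis and vertical below 0.05 rad); the robot touches nothing.
It fails at once if the timer is pressed against the batten with more than 25 N (contact force between stop and timer above 25 N).
It fails at once if the robot touches the glued frame corner (contact force between any of the arm, the fingers and turntable_c0 above 0.3 N or contact force between any of the arm, the fingers and turntable_c1 above 0.3 N).
It fails at once if a bystander on the table is moved more than 30 mm (distance of any of screwdriver, tape, sander, filler, jar, hammer, mug from where it was at the start of the episode above 0.03 m).
It also fails if it takes over 67 s, if anything falls off the work surface, if the arm or the gripper's body presses on something with over 40 N, if the wrist force passes 120 N, or if a joint passes its speed limit or range.

ROBOT

A 6-joint arm with a two-finger parallel gripper is mounted at the origin on the work surface. World frame = base frame: x ahead of the robot, y to its left, z up, the work surface at z = 0. Lengths are in m, angles in rad, forces in N, time in s.
With the tool pointing down it reaches from about 0.275 to 1 m from the base axis. Payload 8.4 kg.
Tool frame: the origin (TCP) lies midway between the tips of the shut fingers; the grasp point (between the pads) lies 19 mm behind it; z points along the fingers, y is the line along which they close (so a half turn about z gives the same grasp; the last joint's range is limited). The gripper opens to 85 mm and grips with 20 to 120 N. Pads are 22 mm wide; open, the fingers measure 114 mm over their backs; the gripper's body (76 mm by 85 mm) begins 54 mm behind the grasp point. The pads swing forward as they close: fully open they stand 13 mm farther back than shut.
Start: joints at [1.142, 0.353, 1.633, -0, 1.155, -0.002], TCP at [0.259, 0.569, 0.231] pointing down, gripper open.
Joint ranges: [-2.63, 2.63], [-0.92, 2.1], [0.06, 2.66], [-1.3, 4.44], [0, 2.69], [-3.02, 3.02]. Speed limits (rad/s): [2.22, 2.22, 2.79, 3.14, 3.14, 3.14].

INTERFACE

Orientations are given as a rotation vector (axis times angle).
In Python, from bench import arm gives the robot as it stands.
- The arm moves only by the tool jog_arm, never from a script. Its argument "targets" is a list of rows, each a list of 4 numbers: the shift along the world's x, y, z in m, then the turn about the world's z in rad. A call has 1 to 10 rows; each row shifts and turns the commanded pose from where the row before left it; what a row does not reach is not made up. A row lasts 1/12 s, in which the tool goes at most 41.7 mm and 7.16 degrees, less where a joint would pass 70% of its speed; a pose out of reach is approached as far as the arm can. A call is refused whole if a number of a shift passes 0.0417 or a number of a turn 0.125, either way. A call with a gripper value outside its range is refused whole. "fingers" is the gripper's target within -1 to 1 (fully open at 1, half-way at 0, shut at -1), set as the call begins (left out, the last holds). The fingers move at their own pace and stop on an object; the grip force is fixed at half the most. Time passes only in rows, so rows that do not move let the fingers close. It gives the time, the measured TCP pose, the force, the opening and the grip force at its end, in the units of the state.
- arm.get_obs(): the state, without advancing time (a new reading comes with each control period).
- arm.read_camera(name): name is "scene" or "top"; returns a dict with "image" (420x560x3 uint8, red, green, blue), "fx", "fy", "cx", "cy" (pixels), "k1" (the pictures are not rectified: a ray, as slopes to the right and down, at radius r is drawn at 1 + k1 r^2 times it, then the intrinsics apply), "view" (4x4, takes a point from world to camera coordinates). Camera axes: x right, y down, z forward; pixel columns grow to the right and rows downward; lengths in m; the calibration is good to about 2 mm. A picture is of the moment at which its call begins. There is no depth.
- arm.job_done(): hands the job in; it is judged then, once.
The state is a dict: "clock": time; "qpos": joint angles; "qvel": joint speeds; "joint_efforts": joint torques, N m; "tcp_pos": TCP position; "ee_rot": TCP orientation; "force": force on the tool from outside, world axes, zero at the start; "ft_torque": the same for the moment, N m; "gripper_width": finger opening in m; "gripper_force": force on a finger pad.
Only numpy, scipy, OpenCV 4.12 (cv2) and the standard library are available. Lean on these libraries where they do the work, as an engineer would, in place of code of your own. Each camera call takes 0.05 s, during which the arm holds its last target. There are 200 camera calls.

## Working session

There is one attempt and no reset: what is moved stays moved. The work goes in short steps, Python scripts to look and compute and a tool call to move; the robot and the scene stay as the last step left them, time stands still between calls to the robot, and variables do not carry over. Pictures are saved under pics/ and viewed, at most 10 in all, crops included, and the job is handed in when it is done.

Besides the shell and the picture viewer there is one more tool, called after ">>>" by a JSON object that holds its "api" and its "payload", one argument or row to a line. jog_arm: Moves the arm, as the interface text tells. Its arguments: {"type":"object","properties":{"targets":{"type":"array"},"fingers":{"type":"number"}},"required":["targets"]}

```bash
mkdir -p pics; cat > h.py <<'E'
import numpy as np, cv2
from bench import arm
def shot(n,f):
    c=arm.read_camera(n); cv2.imwrite('pics/'+f,c['image'][:,:,::-1]); return c
def ray(c,u,v):
    x,y=(u-c['cx'])/c['fx'],(v-c['cy'])/c['fy']; X,Y=x,y
    for _ in range(20):
        s=1+c['k1']*(X*X+Y*Y); X,Y=x/s,y/s
    V=np.array(c['view']); R=V[:3,:3]; return -R.T@V[:3,3], R.T@np.array([X,Y,1])
def at(c,u,v,z):
    o,d=ray(c,u,v); return (o+d*(z-o[2])/d[2]).round(4)
E
python3 - <<'E'
from h import *
import pickle
for n in('top','scene'):
    c=shot(n,n+'0.png'); pickle.dump({k:c[k] for k in c if k!='image'},open(n+'.pkl','wb'))
    print(n,ray(c,280,210))
print(arm.get_obs())
E
```

```text
top (array([0.35805157, 0.04879452, 1.72357202]), array([ 0.14998515,  0.00872111, -0.98868883]))
scene (array([0.91037464, 0.57032344, 1.10035649]), array([-0.26495286, -0.44317448, -0.85642656]))
{'clock': 0.1, 'qpos': array([ 1.14160825e+00,  3.53577141e-01,  1.63404394e+00,  2.47714234e-05,
        1.15522566e+00, -2.42724246e-03]), 'qvel': array([-0.0005208 , -0.00170745, -0.00260383, -0.00110318, -0.00200066,
        0.0007029 ]), 'joint_efforts': array([-3.95983916e-04, -6.06358910e+01, -3.42816496e+01, -1.64834792e-04,
        3.93411261e-03,  1.80288441e-05]), 'tcp_pos': array([0.25853358, 0.56855275, 0.23064463]), 'ee_rot': array([-6.65232609e-01, -3.07005538e+00,  1.91642603e-03]), 'force': array([-0.56317978, -0.28911882,  0.04484052]), 'ft_torque': array([-0.02654962, -0.06716664,  0.01159933]), 'gripper_force': 0.0, 'gripper_width': 0.0855122060837719}
```

View pics/top0.png

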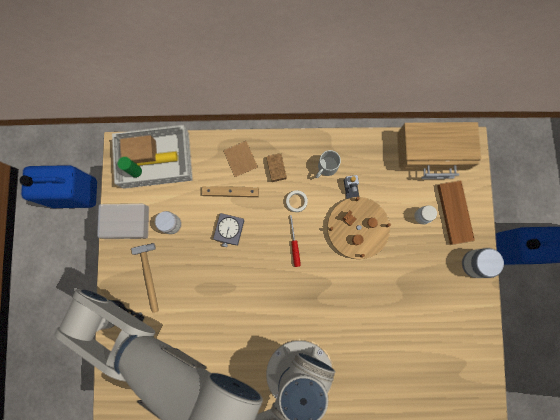

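View pics/scene0.png

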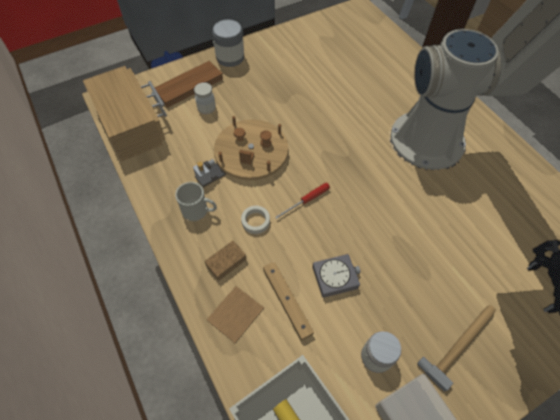

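The top view shows the batten at about (230,192), the timer at (228,229) with its plunger near (224,245), the turntable at (357,228) and the nozzle at (352,188). I'll enlarge these for detail.

```bash
python3 - <<'E'
from h import *
a=cv2.imread('pics/top0.png'); b=cv2.imread('pics/scene0.png')
z=lambda i,u,v,w,h,s:cv2.resize(i[v:v+h,u:u+w],None,fx=s,fy=s,interpolation=cv2.INTER_CUBIC)
A=np.hstack([z(a,195,175,80,80,5),z(a,315,170,80,100,4)[:400]]) if 0 else None
L=z(a,195,175,80,80,5); R=z(a,315,170,80,100,5)[:500]
T=np.zeros((500,800,3),np.uint8); T[:400,:400]=L; T[:,400:]=R
cv2.imwrite('pics/c1.png',T)
L=z(b,255,240,120,110,3.3334); R=z(b,185,100,120,110,3.3334)
cv2.imwrite('pics/c2.png',np.hstack([L,R]))
E
```

```text
(no output)
```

View pics/c1.png

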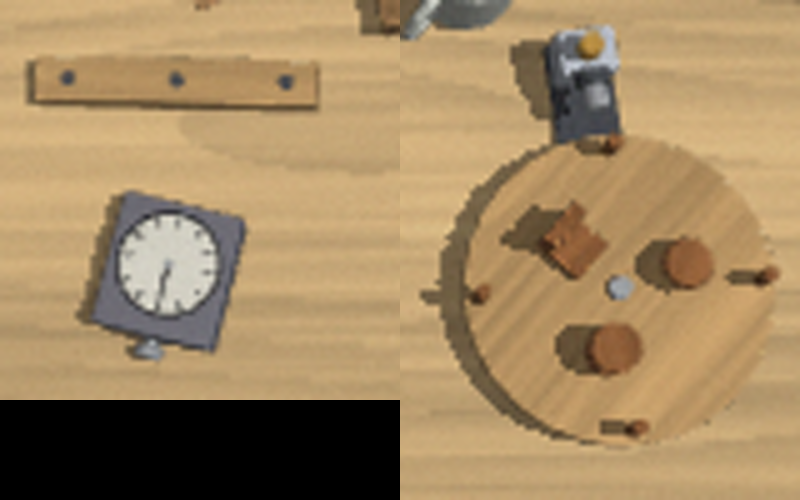

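View pics/c2.png

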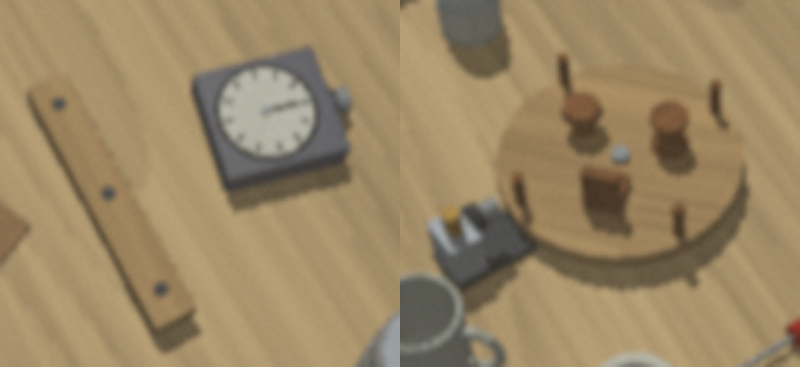

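```bash
cat > m.py <<'E'
from h import *
import pickle
c=pickle.load(open('top.pkl','rb'))
l=lambda x,y,z:at(c,195+x/5-.4,175+y/5-.4,z)
r=lambda x,y,z:at(c,315+(x-400)/5-.4,170+y/5-.4,z)
E
python3 - <<'E'
from m import *
print('batten near edge',l(34,103,.028),l(318,106,.028),'far',l(36,59,.028),l(318,63,.028), 'bottom', l(318,109,0))
T=[l(125,190,.034),l(246,217,.034),l(214,352,.034),l(93,321,.034)]
print('timer',*T,np.mean(T,0))
print('plunger',l(150,352,.017))
print('center',r(620,288,.036))
P=np.array([r(613,142,.072),r(771,272,.072),r(640,426,.072),r(483,291,.072)]);print(P,P.mean(0))
C=P.mean(0)
for p in P: print(np.hypot(*(p-C)[:2]),np.degrees(np.arctan2(*(p-C)[1::-1])))
print('corner top corners',r(573,206,.084),r(543,240,.084),r(605,245,.044))
print('nozzle knob',r(592,45,.09),'mouth',r(597,100,.065),'block',r(582,140,.0), r(550,30,.075),r(615,28,.075))
print('rim',r(465,290,.032),r(777,288,.032),r(620,446,.032))
for n,u,v,z in [('screw tip',291,217,.01),('screw handle',296,266,.02),('tape',296,201,.024),('jar166',167,222,.09),('hammer',143,249,.02),('hammerh',154,310,.02),('mug',330,160,.09),('jar2',426,214,.09),('filler',484,263,.1),('sander',276,167,.035)]: print(n,at(c,u,v,z))
E
```

```text
batten near edge [0.6777 0.3682 0.028 ] [0.6721 0.1475 0.028 ] far [0.7125 0.3671 0.028 ] [0.706  0.1473 0.028 ] bottom [0.6749 0.1491 0.    ]
timer [0.6075 0.296  0.034 ] [0.5853 0.2028 0.034 ] [0.4821 0.2273 0.034 ] [0.5069 0.3198 0.034 ] [0.54545  0.261475 0.034   ]
plunger [0.484  0.2784 0.017 ]
center [ 0.5435 -0.2353  0.036 ]
[[ 0.6503 -0.2281  0.072 ]
 [ 0.5499 -0.343   0.072 ]
 [ 0.4366 -0.2403  0.072 ]
 [ 0.5388 -0.1268  0.072 ]] [ 0.5439  -0.23455  0.072  ]
0.10659532119187966 3.4690421725619203
0.10861584829112185 -86.83333728748319
0.10745395525526277 -176.93256369727925
0.10787062853251579 92.70988916015908
corner top corners [ 0.6001 -0.1944  0.084 ] [ 0.5749 -0.1712  0.084 ] [ 0.5757 -0.2237  0.044 ]
nozzle knob [ 0.7212 -0.2121  0.09  ] mouth [ 0.684  -0.2183  0.065 ] block [ 0.6649 -0.2158  0.    ] [ 0.7365 -0.1831  0.075 ] [ 0.7374 -0.2325  0.075 ]
rim [ 0.5441 -0.1173  0.032 ] [ 0.5422 -0.3565  0.032 ] [ 0.4236 -0.2316  0.032 ]
screw tip [0.5899 0.0215 0.01  ]
screw handle [0.4002 0.0057 0.02  ]
tape [0.6502 0.0014 0.024 ]
jar166 [0.5667 0.4839 0.09  ]
hammer [0.472  0.5936 0.02  ]
hammerh [0.2406 0.5454 0.02  ]
mug [ 0.7941 -0.1279  0.09  ]
jar2 [ 0.5832 -0.4797  0.09  ]
filler [ 0.3978 -0.6811  0.1   ]
sander [0.7837 0.0771 0.035 ]
```

>>> {"api": "jog_arm", "payload": {
  "targets": [
    [0.008,-0.035,0,0.04],
    [0.008,-0.035,0,0.04],
    [0.008,-0.035,0,0.04],
    [0.008,-0.035,0,0.04],
    [0.008,-0.035,0,0.04],
    [0.008,-0.035,0,0.04],
    [0.008,-0.035,0,0.04],
    [0.008,-0.035,0,0.04],
    [0.008,-0.035,0,0.04],
    [0.008,-0.035,0,0.04]
  ],
  "fingers": -1
}}

```text
clock: 0.93
tcp_pos: [0.3385, 0.2172, 0.2311]
ee_rot: [-0.038, -3.141, 0.0]
force: [1.1, -0.2, -0.2]
gripper_width: 0.0
gripper_force: 0.0
```

>>> {"api": "jog_arm", "payload": {
  "targets": [
    [0.008,-0.035,0,0],
    [0.008,-0.035,0,0],
    [0.008,-0.035,0,0],
    [0.008,-0.035,0,0],
    [0.008,-0.035,0,0],
    [0.008,-0.035,0,0],
    [0.008,-0.035,0,0],
    [0.008,-0.035,0,0],
    [0.008,-0.035,0,0],
    [0.008,-0.035,0,0]
  ]
}}

```text
clock: 1.77
tcp_pos: [0.4185, -0.133, 0.2312]
ee_rot: [-0.043, -3.141, -0.0]
force: [2.1, 1.2, 0.8]
gripper_width: 0.0002
gripper_force: 0.0
```

>>> {"api": "jog_arm", "payload": {
  "targets": [
    [0.006,-0.034,0,0],
    [0.006,-0.034,0,0],
    [0.006,-0.034,0,0],
    [0.006,-0.034,-0.01,0],
    [0.002,-0.008,-0.03,0],
    [0,0,-0.035,0],
    [0,0,-0.035,0],
    [0,0,-0.035,0],
    [0,0,-0.025,0],
    [0,0,-0.01,0]
  ]
}}

```text
clock: 2.6
tcp_pos: [0.4424, -0.2737, 0.0477]
ee_rot: [-0.042, -3.136, -0.005]
force: [-1.9, -0.1, 0.1]
gripper_width: -0.0001
gripper_force: 0.0
```

>>> {"api": "jog_arm", "payload": {
  "targets": [
    [-0.003,0.011,0,0],
    [-0.002,0.009,0,0],
    [-0.0015,0.013,0,0],
    [0,0.0115,0,0],
    [0.001,0.011,0,0],
    [0.0025,0.011,0,0],
    [0.0035,0.011,0,0],
    [0,0,0,0],
    [0,0,0,0]
  ]
}}

```text
clock: 3.35
tcp_pos: [0.4454, -0.1966, 0.0514]
ee_rot: [-0.039, -3.141, -0.0]
force: [0.2, -0.5, -0.5]
gripper_width: -0.0002
gripper_force: 0.0
```

```bash
python3 - <<'E'
from h import *
c=shot('top','t1.png'); i=cv2.imread('pics/t1.png')
cv2.imwrite('pics/c3.png',cv2.resize(i[170:270,315:395],None,fx=5,fy=5,interpolation=cv2.INTER_CUBIC))
print(arm.get_obs()['force'],arm.get_obs()['tcp_pos'])
E
```

```text
[0.18659312 0.34854276 0.55801678] [ 0.44516176 -0.19706267  0.05126637]
```

View pics/c3.png

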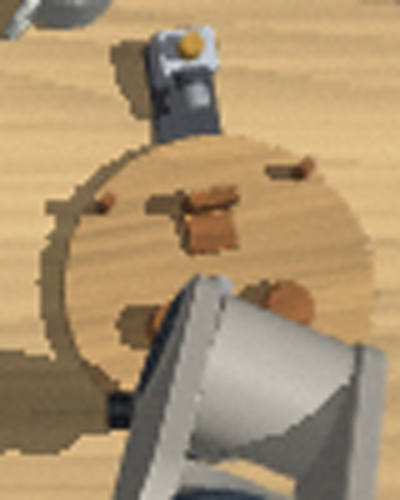

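The corner is now near the nozzle direction; peg tops visible at crop (107,200) and (308,163). Computing the angle.

```bash
python3 - <<'E'
from m import *
C=np.array([.5438,-.2348])
for p in [r(508,200,.072),r(708,163,.072)]: print(p,np.degrees(np.arctan2(*(p[:2]-C)[::-1])))
print('upright',[r(x,y,.084) for x,y in((583,207),(638,190))])
E
```

```text
[ 0.6072 -0.1475  0.072 ] 54.01166972947539
[ 0.6332 -0.2992  0.072 ] -35.767391650984294
upright [array([ 0.5993, -0.2019,  0.084 ]), array([ 0.6115, -0.2434,  0.084 ])]
```

>>> {"api": "jog_arm", "payload": {
  "targets": [
    [0.001,0.002,0,0],
    [0.001,0.002,0,0],
    [0,0,0,0],
    [-0.004,-0.01,0,0],
    [-0.006,-0.01,0.01,0],
    [0,0,0.03,0],
    [0,0,0.03,0],
    [0,0,0.03,0],
    [-0.01,0.02,0.02,0],
    [-0.015,0.03,0,0]
  ],
  "fingers": -1
}}

```text
clock: 4.23
tcp_pos: [0.4153, -0.1668, 0.1761]
ee_rot: [0.046, 3.133, -0.006]
force: [0.5, 1.2, -0.5]
gripper_width: -0.0
gripper_force: 0.0
```

>>> {"api": "jog_arm", "payload": {
  "targets": [
    [0.002,0.034,0,0],
    [0.002,0.034,0,0],
    [0.002,0.034,0,0],
    [0.002,0.034,0,0],
    [0.002,0.034,0,0],
    [0.002,0.034,0,0],
    [0.002,0.034,0,0],
    [0.002,0.034,0,0],
    [0.002,0.034,0,0],
    [0.002,0.034,0,0]
  ],
  "fingers": 0.5
}}

```text
clock: 5.07
tcp_pos: [0.4324, 0.177, 0.1721]
ee_rot: [0.043, 3.141, -0.0]
force: [0.1, -0.2, 0.7]
gripper_width: 0.0639
gripper_force: 0.0
```

>>> {"api": "jog_arm", "payload": {
  "targets": [
    [0,0.034,0,0],
    [0,0.034,0,0],
    [0,0.031,-0.01,0],
    [0,0,-0.03,0],
    [0,0,-0.035,0],
    [0,0,-0.035,0],
    [0,0,-0.03,0],
    [0,0,-0.02,0],
    [0,0,0,0]
  ]
}}

```text
clock: 5.82
tcp_pos: [0.4305, 0.2729, 0.0083]
ee_rot: [-0.043, -3.136, 0.006]
force: [-0.2, -0.4, 0.2]
gripper_width: 0.0639
gripper_force: 0.0
```

```bash
python3 - <<'E'
from h import *
c=shot('top','t2.png'); s=shot('scene','s2.png'); i=cv2.imread('pics/t2.png');b=cv2.imread('pics/s2.png')
T=np.zeros((500,800,3),np.uint8);z=lambda i,u,v:cv2.resize(i[v:v+100,u:u+80],None,fx=5,fy=5,interpolation=cv2.INTER_CUBIC)
T[:,:400]=z(i,315,170);T[:,400:]=z(b,300,230);cv2.imwrite('pics/c4.png',T)
print(arm.get_obs())
E
```

```text
{'clock': 5.9167, 'qpos': array([ 5.62650990e-01,  5.04363293e-01,  2.02041243e+00, -1.24086269e-04,
        6.18031290e-01, -9.80433560e-01]), 'qvel': array([ 0.00615414, -0.03506702, -0.01757725,  0.00202578,  0.00066368,
        0.00596558]), 'joint_efforts': array([ 2.55592010e-02, -5.30998671e+01, -1.78301561e+01, -9.39699312e-04,
       -6.15482382e-02, -1.69319002e-02]), 'tcp_pos': array([0.43255753, 0.27453609, 0.01161066]), 'ee_rot': array([-4.33557358e-02, -3.14031425e+00,  1.13403041e-03]), 'force': array([-0.70904588,  0.91314942,  0.98755301]), 'ft_torque': array([-0.00286237,  0.01743511, -0.0110625 ]), 'gripper_force': 0.0, 'gripper_width': 0.06366531898114931}
```

View pics/c4.png

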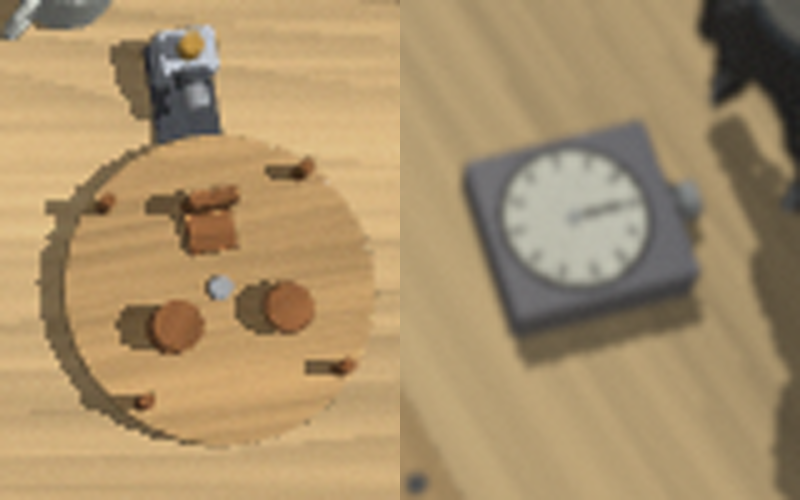

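Turntable is at about 9° versus the nozzle at 7°, which is good; the gripper stands behind the timer, straddling the plunger line. Next, push.

>>> {"api": "jog_arm", "payload": {
  "targets": [
    [0.012,0,0,0],
    [0.01,0,0,0],
    [0.01,0,0,0],
    [0.01,0,0,0],
    [0.01,0,0,0],
    [0.01,0,0,0],
    [0.01,-0.001,0,0],
    [0.01,-0.001,0,0],
    [0.01,-0.001,0,0],
    [0.008,0,0,0]
  ]
}}

```text
clock: 6.75
tcp_pos: [0.5335, 0.2723, 0.0112]
ee_rot: [0.042, 3.141, 0.0]
force: [-2.8, 0.0, 1.0]
gripper_width: 0.0641
gripper_force: 1.4
```

>>> {"api": "jog_arm", "payload": {
  "targets": [
    [0.004,0,0,0],
    [0.004,0,0,0],
    [0.003,0,0,0],
    [0.002,0,0,0],
    [0.002,0,0,0],
    [0,0,0,0]
  ]
}}

```text
clock: 7.25
tcp_pos: [0.5476, 0.2725, 0.0112]
ee_rot: [0.042, 3.141, 0.0]
force: [0.2, -0.3, -0.9]
gripper_width: 0.0637
gripper_force: 0.3
```

Continue gently, about 1 mm per row.

>>> {"api": "jog_arm", "payload": {
  "targets": [
    [0.001,0,0,0],
    [0.001,0,0,0],
    [0.001,0,0,0],
    [0.001,0,0,0],
    [0.001,0,0,0],
    [0.001,0,0,0]
  ]
}}

```text
clock: 7.75
tcp_pos: [0.5533, 0.2724, 0.0113]
ee_rot: [-0.042, -3.141, 0.0]
force: [-1.8, 0.7, -0.2]
gripper_width: 0.064
gripper_force: 1.3
```

```bash
python3 - <<'E'
from h import *
c=shot('top','t3.png'); s=shot('scene','s3.png'); i=cv2.imread('pics/t3.png');b=cv2.imread('pics/s3.png')
T=np.zeros((500,800,3),np.uint8);z=lambda i,u,v:cv2.resize(i[v:v+100,u:u+80],None,fx=5,fy=5,interpolation=cv2.INTER_CUBIC)
T[:,:400]=z(i,195,170);T[:,400:]=z(b,260,240);cv2.imwrite('pics/c5.png',T)
o=arm.get_obs();print(o['tcp_pos'],o['force'])
E
```

```text
[0.55357217 0.27245594 0.01127331] [-1.42342688 -0.37468173 -1.04251063]
```

View pics/c5.png

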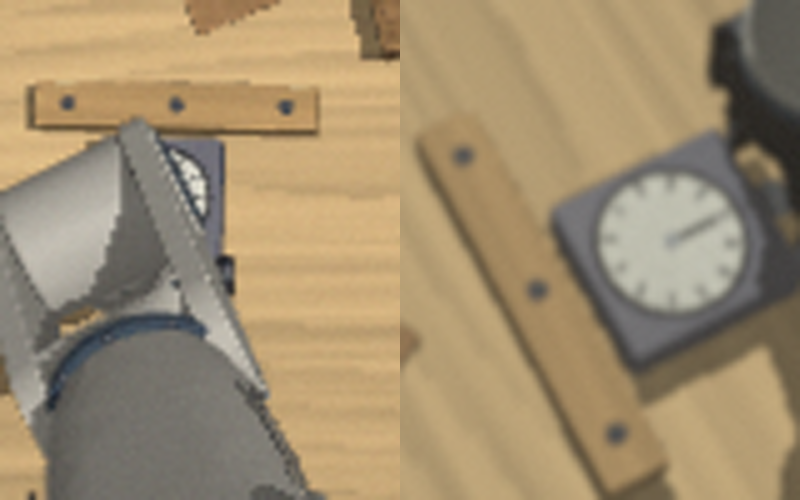

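The timer now stands square, with a gap of a few mm to the batten. I'll keep closing in.

>>> {"api": "jog_arm", "payload": {
  "targets": [
    [0.001,0,0,0],
    [0.001,0,0,0],
    [0.001,0,0,0],
    [0.0005,0,0,0],
    [0,0,0,0]
  ]
}}

```text
clock: 8.27
tcp_pos: [0.557, 0.2724, 0.0113]
ee_rot: [0.042, 3.141, 0.0]
force: [-2.0, -0.1, -0.6]
gripper_width: 0.0638
gripper_force: 0.8
```

>>> {"api": "jog_arm", "payload": {
  "targets": [
    [0.0005,0,0,0],
    [0.0005,0,0,0],
    [0,0,0,0]
  ]
}}

```text
clock: 8.52
tcp_pos: [0.5578, 0.2724, 0.0113]
ee_rot: [0.042, 3.141, 0.0]
force: [-2.2, 0.1, 0.8]
gripper_width: 0.0639
gripper_force: 1.1
```

>>> {"api": "jog_arm", "payload": {
  "targets": [
    [0.0005,0,0,0],
    [0.0005,0,0,0],
    [0,0,0,0]
  ]
}}

```text
clock: 8.77
tcp_pos: [0.5589, 0.2725, 0.0113]
ee_rot: [0.042, 3.141, 0.0]
force: [-1.9, -1.0, 0.1]
gripper_width: 0.0641
gripper_force: 1.1
```

>>> {"api": "jog_arm", "payload": {
  "targets": [
    [0.0005,0,0,0],
    [0.0005,0,0,0],
    [0,0,0,0]
  ]
}}

```text
clock: 9.02
tcp_pos: [0.5599, 0.2725, 0.0113]
ee_rot: [0.042, 3.141, 0.0]
force: [-2.8, 0.5, 1.1]
gripper_width: 0.0641
gripper_force: 1.1
```

>>> {"api": "jog_arm", "payload": {
  "targets": [
    [0.0005,0,0,0],
    [0.0005,0,0,0],
    [0,0,0,0]
  ]
}}

```text
clock: 9.27
tcp_pos: [0.5607, 0.2724, 0.0113]
ee_rot: [-0.042, -3.141, -0.0]
force: [-2.8, 0.1, 0.4]
gripper_width: 0.0641
gripper_force: 1.4
```

>>> {"api": "jog_arm", "payload": {
  "targets": [
    [0.0005,0,0,0],
    [0.0005,0,0,0],
    [0,0,0,0]
  ]
}}

```text
clock: 9.52
tcp_pos: [0.5607, 0.2724, 0.0112]
ee_rot: [-0.042, -3.139, 0.001]
force: [-6.8, 1.4, 4.6]
gripper_width: 0.0641
gripper_force: 3.5
```

>>> {"api": "jog_arm", "payload": {
  "targets": [
    [0.0005,0,0,0],
    [0,0,0,0]
  ]
}}

```text
clock: 9.68
tcp_pos: [0.5607, 0.2724, 0.0113]
ee_rot: [-0.042, -3.139, 0.001]
force: [-9.2, 1.9, 5.1]
gripper_width: 0.0642
gripper_force: 4.5
```

>>> {"api": "jog_arm", "payload": {
  "targets": [
    [-0.002,0,0,0],
    [-0.01,0,0,0],
    [-0.02,0,0,0],
    [-0.02,0,0,0],
    [-0.015,0,0,0],
    [0,0,0,0]
  ]
}}

```text
clock: 10.18
tcp_pos: [0.492, 0.2718, 0.011]
ee_rot: [-0.041, -3.139, 0.002]
force: [0.1, 1.2, -0.3]
gripper_width: 0.0641
gripper_force: 0.0
```

>>> {"api": "jog_arm", "payload": {
  "targets": [
    [0,0,0,0],
    [0,0,0,0],
    [0,0,0,0]
  ],
  "fingers": -1
}}

```text
clock: 10.43
tcp_pos: [0.4965, 0.2728, 0.0116]
ee_rot: [0.042, 3.14, 0.001]
force: [1.1, -0.3, -1.1]
gripper_width: 0.0282
gripper_force: 0.0
```

```bash
python3 - <<'E'
from h import *
s=shot('scene','s4.png'); b=cv2.imread('pics/s4.png')
cv2.imwrite('pics/c6.png',cv2.resize(b[230:310,280:380],None,fx=6,fy=6,interpolation=cv2.INTER_CUBIC))
print(at(s,260+272/5-.4,240+241/5-.4,.034))
o=arm.get_obs();print(o['tcp_pos'],o['force'],o['gripper_width'])
E
```

```text
[0.6203 0.2703 0.034 ]
[0.49639657 0.2726838  0.01145871] [-0.08546698 -0.07698675 -0.41239386] 0.02060257766799479
```

View pics/c6.png

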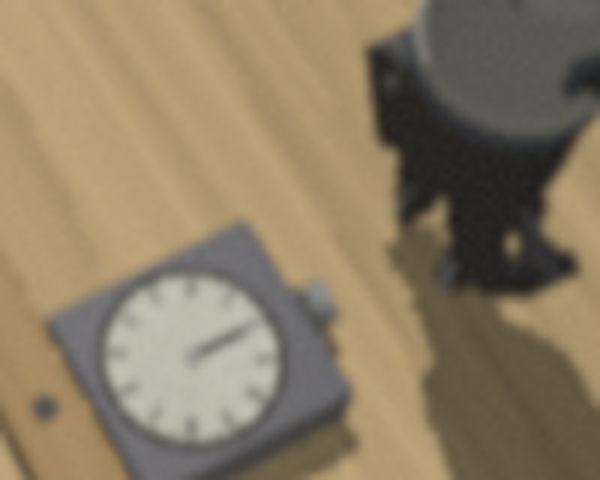

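The timer sits flush against the batten, with the dial at crop (192,358) and the plunger at (320,300). I'll locate both.

```bash
python3 - <<'E'
from h import *
import pickle
s=pickle.load(open('scene.pkl','rb'))
g=lambda x,y,z:at(s,280+x/6-.4,230+y/6-.4,z)
print('dial',g(192,358,.035),'end corners',g(243,222,.034),g(350,383,.034),'heel corner',g(50,322,.034),'cap',g(320,300,.02))
E
```

```text
dial [0.6282 0.2709 0.035 ] end corners [0.5739 0.2269 0.034 ] [0.5738 0.3141 0.034 ] heel corner [0.6739 0.2258 0.034 ] cap [0.5595 0.2715 0.02  ]
```

>>> {"api": "jog_arm", "payload": {
  "targets": [
    [0.01,0,0,0],
    [0.012,0,0,0],
    [0.01,0,0,0],
    [0.006,0,0,0],
    [0.003,0,0,0],
    [0,0,0,0],
    [0,0,0,0]
  ]
}}

```text
clock: 11.07
tcp_pos: [0.5361, 0.2722, 0.0111]
ee_rot: [-0.043, -3.141, 0.0]
force: [-0.7, 0.1, 0.3]
gripper_width: -0.0001
gripper_force: 0.0
```

>>> {"api": "jog_arm", "payload": {
  "targets": [
    [0.001,0,0,0],
    [0.001,0,0,0],
    [0.001,0,0,0],
    [0.001,0,0,0],
    [0,0,0,0]
  ]
}}

```text
clock: 11.48
tcp_pos: [0.5404, 0.2725, 0.0114]
ee_rot: [0.042, 3.141, 0.0]
force: [0.4, 1.4, -0.5]
gripper_width: -0.0001
gripper_force: 0.0
```

>>> {"api": "jog_arm", "payload": {
  "targets": [
    [0.001,0,0,0],
    [0.001,0,0,0],
    [0,0,0,0]
  ]
}}

```text
clock: 11.73
tcp_pos: [0.5425, 0.2725, 0.0113]
ee_rot: [0.042, 3.141, 0.0]
force: [-0.8, -0.1, -0.2]
gripper_width: 0.0001
gripper_force: 0.0
```

>>> {"api": "jog_arm", "payload": {
  "targets": [
    [0.001,0,0,0],
    [0.001,0,0,0],
    [0.001,0,0,0],
    [0,0,0,0]
  ]
}}

```text
clock: 12.07
tcp_pos: [0.5448, 0.2724, 0.0112]
ee_rot: [-0.042, -3.14, 0.0]
force: [-3.6, 0.8, 2.3]
gripper_width: 0.0001
gripper_force: 1.5
```

>>> {"api": "jog_arm", "payload": {
  "targets": [
    [0.001,0,0,0],
    [0.001,0,0,0],
    [0,0,0,0]
  ]
}}

```text
clock: 12.32
tcp_pos: [0.5467, 0.2723, 0.0112]
ee_rot: [-0.042, -3.14, 0.001]
force: [-5.4, 0.5, 3.5]
gripper_width: -0.0001
gripper_force: 2.5
```

>>> {"api": "jog_arm", "payload": {
  "targets": [
    [0.001,0,0,0],
    [0.001,0,0,0],
    [0,0,0,0]
  ]
}}

```text
clock: 12.57
tcp_pos: [0.5484, 0.2723, 0.0111]
ee_rot: [-0.042, -3.14, 0.001]
force: [-6.8, 1.0, 3.9]
gripper_width: 0.0
gripper_force: 3.3
```

>>> {"api": "jog_arm", "payload": {
  "targets": [
    [0.001,0,0,0],
    [0.001,0,0,0],
    [0,0,0,0]
  ]
}}

```text
clock: 12.82
tcp_pos: [0.55, 0.2722, 0.0111]
ee_rot: [-0.042, -3.139, 0.001]
force: [-8.5, 1.0, 6.3]
gripper_width: 0.0002
gripper_force: 4.1
```

>>> {"api": "jog_arm", "payload": {
  "targets": [
    [0.001,0,0,0],
    [0.0005,0,0,0],
    [0,0,0,0]
  ]
}}

```text
clock: 13.07
tcp_pos: [0.5511, 0.2722, 0.0111]
ee_rot: [-0.042, -3.138, 0.001]
force: [-9.6, 1.4, 6.7]
gripper_width: 0.0003
gripper_force: 4.7
```

>>> {"api": "jog_arm", "payload": {
  "targets": [
    [0.0005,0,0,0],
    [0.0005,0,0,0],
    [0,0,0,0]
  ]
}}

```text
clock: 13.32
tcp_pos: [0.5517, 0.2722, 0.0111]
ee_rot: [-0.042, -3.138, 0.002]
force: [-10.2, 2.1, 6.8]
gripper_width: 0.0002
gripper_force: 5.1
```

>>> {"api": "jog_arm", "payload": {
  "targets": [
    [0.0005,0,0,0],
    [0,0,0,0],
    [0,0,0,0]
  ]
}}

```text
clock: 13.57
tcp_pos: [0.5518, 0.2721, 0.011]
ee_rot: [-0.042, -3.137, 0.002]
force: [-12.4, 2.0, 8.8]
gripper_width: 0.0001
gripper_force: 6.0
```

The plunger has bottomed out at about 12 N. Hold it there.

>>> {"api": "jog_arm", "payload": {
  "targets": [
    [0,0,0,0],
    [0,0,0,0],
    [0,0,0,0],
    [0,0,0,0],
    [0,0,0,0],
    [0,0,0,0],
    [0,0,0,0],
    [0,0,0,0],
    [0,0,0,0],
    [0,0,0,0]
  ]
}}

```text
clock: 14.4
tcp_pos: [0.5518, 0.2721, 0.0111]
ee_rot: [-0.042, -3.137, 0.002]
force: [-11.3, 1.3, 8.1]
gripper_width: 0.0001
gripper_force: 6.0
```

>>> {"api": "jog_arm", "payload": {
  "targets": [
    [0,0,0,0],
    [0,0,0,0],
    [0,0,0,0],
    [0,0,0,0],
    [0,0,0,0],
    [0,0,0,0],
    [0,0,0,0],
    [0,0,0,0],
    [0,0,0,0],
    [0,0,0,0]
  ]
}}

```text
clock: 15.23
tcp_pos: [0.5518, 0.2721, 0.0111]
ee_rot: [-0.042, -3.137, 0.002]
force: [-12.5, 1.5, 8.7]
gripper_width: 0.0001
gripper_force: 6.0
```

>>> {"api": "jog_arm", "payload": {
  "targets": [
    [-0.002,0,0,0],
    [-0.002,0,0,0],
    [-0.002,0,0,0],
    [-0.003,0,0,0],
    [-0.006,0,0,0],
    [-0.015,0,0,0],
    [-0.02,0,0,0],
    [-0.02,0,0.01,0],
    [-0.01,0,0.03,0],
    [0,0,0.03,0]
  ]
}}

```text
clock: 16.07
tcp_pos: [0.471, 0.2714, 0.0806]
ee_rot: [-0.041, -3.138, 0.004]
force: [0.7, -0.0, 0.1]
gripper_width: -0.0
gripper_force: 0.0
```

>>> {"api": "jog_arm", "payload": {
  "targets": [
    [-0.01,0,0.03,0],
    [-0.02,0,0.03,0],
    [-0.02,0,0.03,0],
    [-0.02,0,0.03,0],
    [0,0,0,0],
    [0,0,0,0],
    [0,0,0,0],
    [0,0,0,0]
  ]
}}

```text
clock: 16.73
tcp_pos: [0.4044, 0.2721, 0.2003]
ee_rot: [-0.042, -3.141, 0.001]
force: [-0.1, -0.2, -0.5]
gripper_width: -0.0006
gripper_force: 0.0
```

```bash
python3 - <<'E'
from h import *
c=shot('top','t5.png'); s=shot('scene','s5.png'); i=cv2.imread('pics/t5.png');b=cv2.imread('pics/s5.png')
T=np.zeros((500,800,3),np.uint8);z=lambda i,u,v:cv2.resize(i[v:v+100,u:u+80],None,fx=5,fy=5,interpolation=cv2.INTER_CUBIC)
T[:,:400]=z(i,315,170);T[:,400:]=z(b,280,230);cv2.imwrite('pics/c7.png',T)
o=arm.get_obs();print(o['tcp_pos'],o['force'])
E
```

```text
[0.40425671 0.27204749 0.20001496] [ 0.14503513 -0.00684127  0.43745532]
```

View pics/c7.png

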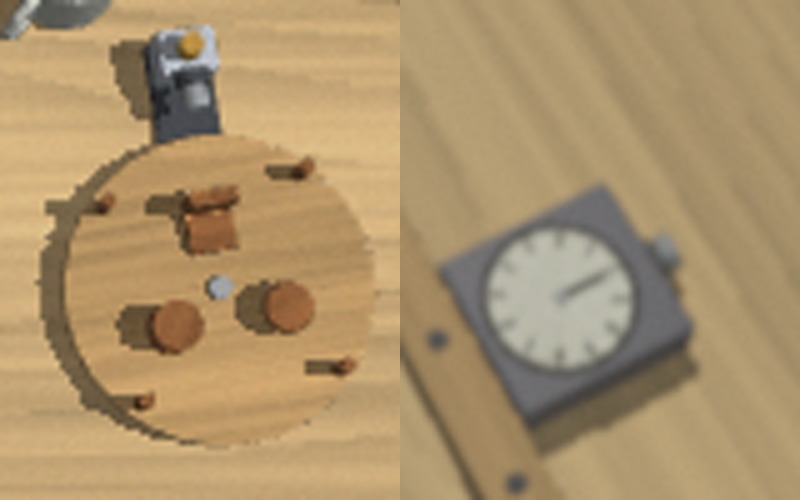

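The corner still faces the nozzle. The timer is flush against the batten with its plunger out, and the arm is clear.

```bash
python3 -c "
from bench import arm
print(arm.job_done())"
```

```text
the job is handed in; nothing more can be done
None
```

I handed the job in at about 17 s: the frame corner faces the nozzle to within about 2° by camera, the plunger was held fully in at about 12 N for well over a second, and the timer rests against the batten with its plunger out; no verdict came back.

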